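Clear the cutters and hold the grinder's starter on start

ROBOT

A 7-joint arm with a two-finger parallel gripper is mounted at the origin on the work surface. World frame = base frame: x ahead of the robot, y to its left, z up, the work surface at z = 0. Lengths are in m, angles in rad, forces in N, time in s.
With the tool pointing down it reaches from about 0.4 to 0.9 m from the base axis. Payload 5.6 kg.
Tool frame: the origin (TCP) lies on the centre line of the jaws, within the pads' length; the fingertips stand 8 mm ahead of it and the grasp point (between the pads) lies 11 mm behind it; z points along the fingers, y is the line along which they close (so a half turn about z gives the same grasp; the last joint's range is limited). The gripper opens to 92 mm and grips with 3 to 60 N. Pads are 20 mm wide; open, the fingers measure 128 mm over their backs; the gripper's body (75 mm by 189 mm) begins 69 mm behind the grasp point.
Start: joints at [-1.346, 0.468, -0.012, 1.603, 0.006, 1.071, -0.056], TCP at [0.172, 0.627, 0.223] pointing down, gripper open.
Joint ranges: [-2.53, 2.53], [-0.31, 2.02], [-1.57, 1.55], [0.28, 2.44], [-1.29, 4.43], [0.15, 1.84], [-2.92, 2.92]. Speed limits (rad/s): [2.57, 2.57, 3.14, 3.14, 3.14, 3.14, 3.14].

INTERFACE

Orientations are given as a unit quaternion [x, y, z, w].
In Python, from workcell import reach, movel, movej, gripper_to, hold, solve_ik, get_obs, snapshot, camera_model, Unreachable, close_job, search_frame, place_of gives the robot as it stands. The module is installed in compiled form; this text tells all that it offers. Calls block until the motion is done:
- reach(position, orientation): joint-space move of the TCP to a pose.
- movel(position, rot=None, max_speed=0.15, f_stop=None): straight line of the TCP; rot=None keeps the orientation; max_speed is the mean speed in m/s. With f_stop (N) it stops when the force on the tool has changed by that much, and returns True; else False.
- movej(angles): joint-space move.
- gripper_to(opening, strength=None): opening from 0.0 (shut) to 1.0 (fully open); strength is the grip in N (None keeps the last); returns when the fingers have stopped.
- hold(seconds).
- solve_ik(position, orientation): joint angles nearest the present ones, or None.
- get_obs(): the state.
- snapshot(name): name is "side" or "top"; returns the picture (384x512x3 uint8, red, green, blue); there is no depth.
- camera_model(name): a dict with "camera_matrix" (3x3 intrinsics, pixels), "k1" (the pictures are not rectified: a ray, as slopes to the right and down, at radius r is drawn at 1 + k1 r^2 times it, then the intrinsics apply), "xyz" and "rotation" of the camera in the world. Camera axes: x right, y down, z forward; pixel columns grow to the right and rows downward; lengths in m; the calibration is good to about 2 mm. A picture is of the moment at which its call begins. camera_model takes no time and is no camera call.
A pose or a line that the arm cannot do raises Unreachable and nothing moves.
- close_job(): hands the job in; it is judged then, once.
Trained networks look in the newest picture that a camera, given by its name, has taken for a name from the list of things; names that differ only in an ending like _2 or _b are one class to them, and where a whole thing is asked for, a point or a joint stands for the part that bears it (a point fixed in the world has none). Each returns a list of dicts, best first, with "score" (0 to 1); they miss things now and then, are a little off and sometimes report something else, mostly with a low value. They report only what shows in the picture. A call takes as long as a camera call.
- search_frame(camera, target): "xy" ([column, row] in pixels, amid what is visible of it).
- place_of(camera, target): "xy" ([column, row] in pixels: a listed point, or the origin of a listed thing).
The state is a dict: "clock": time; "joint_positions": joint angles; "dq": joint speeds; "joint_torque": joint torques, N m; "position": TCP position; "orientation": TCP orientation; "contact_force": force on the tool from outside, world axes, zero at the start; "wrist_torque": the same for the moment, N m; "finger_gap": opening from 0.0 (shut) to 1.0 (fully open); "gripper_force": force on a finger pad.
Only numpy, scipy, OpenCV 4.12 (cv2) and the standard library are available. Lean on these libraries where they do the work, as an engineer would, in place of code of your own. Each camera call takes 0.05 s, during which the arm holds its last target. There are 200 camera calls.

TASK

Clear the loose tooling off the rubber mat beside the bench grinder: put both end mills in the bin that holds the end mills and the collet in the bin that holds the collets. Only when all three are put away, turn the handle of the grinder's rotary starter switch clockwise from off, past its two click positions, right round to the spring-loaded start position, and hold it there against the spring. You finish still holding the handle on start, with the other things on the bench left where they are.

Things in the scene. Friction and masses are not known exactly. Their poses are not given: they have to be found in the camera images.
- mill_large: large steel end mill, 20 mm diameter, 104 mm long, 0.24 kg, lying on the 3 mm thick mat; origin on its axis at mid-length (10 mm above what it lies on); x along the axis, from the smooth shank to the fluted end. Its sides have eight narrow flats, so that it does not roll freely
- mill_small: small steel end mill, 12 mm diameter, 83 mm long, 0.07 kg, lying on the mat; origin on its axis at mid-length (6 mm above what it lies on); x along the axis, from the shank to the fluted end; eight flats likewise
- collet: steel spring collet (slit cone), 40 mm tall, 0.13 kg, standing upright on its wide end on the mat; diameter 33 mm from 3 to 10 mm above its foot, tapering to 24 mm at the top; origin at the centre of its foot, z up along its axis
- bin_mills: open grey plastic bin that holds end mills, fixed to the bench; outside 170 mm in its x, 190 mm in its y, 48 mm high, walls and floor 3 mm; origin at the centre of its underside. Three end mills lie fixed along x in its +y part, from y = +40 mm to the wall, up to 19 mm above the underside; the rest of the floor, y = -92 to +38 mm, is empty
- bin_collets: the other bin, of the same make and size, axes and origin alike, fixed to the bench; four collets stand fixed in its +y part, from y = +53 to +89 mm, 43 mm high above the underside; the rest of the floor, y = -92 to +50 mm, is empty
- starter: grey starter box of the grinder, 110 x 110 x 75 mm, fixed to the bench; origin at the centre of its underside. The rotary switch is in the middle of its top, with its axis upright; four ticks on the cover mark off and the three further positions
- dial_axis (a point): point on the switch's upright axis, 30 mm above the cover of the starter box (105 mm above the bench); fixed to the box; axes as the box's. At off the bar handle points 37.5 degrees to the +y side of the box's +x, at start 37.5 degrees to the -y side
- dial_grip (a point): point on the switch's black bar handle, 32 mm out from the axis and 30 mm above the cover; it turns with the handle, x pointing outward along the bar, z up. The bar is 14 mm wide, reaches from 22 mm behind the axis to 48 mm in front, and from 8.5 to 38.5 mm above the cover (its top 113.5 mm above the bench); below it is a round flange, 24 mm radius and 9.5 mm high
- dial (a joint): switch angle, growing clockwise seen from above: 0 off, 0.436 first detent, 0.873 second detent, 1.309 start and end stop (counts as start from 1.22). It clicks into the two detents (humps of about 0.15 N m between) and stays there; beyond the second a spring pushes back, 0.14 growing to 0.33 N m at the stop, and returns it to the second detent if let go
- oil_bottle: white oil bottle, 52 mm diameter, 140 mm tall, standing, loose: leave it; origin at its foot
- oilstone: grey oilstone on a dark wooden base, 60 x 170 x 42 mm, loose: leave it; origin under its centre
- caliper: caliper lying flat, 230 mm long, 12 mm high, loose: leave it; origin under the middle of its beam
- calculator: black pocket calculator, 150 x 80 x 14 mm, loose: leave it; origin under its centre

How it is judged:
By the outcome, as a careful person would: the job done as asked, in the order asked, and still so for the second after the job is handed in, while the arm keeps its last pose, push and grip.
It also fails if it takes over 72 s, if anything falls off the work surface, if the arm or the gripper's body presses on something with over 40 N, if the wrist force passes 120 N, or if a joint passes its speed limit or range.

## Working session

There is one attempt and no reset: what is moved stays moved. The work goes in short steps, each a Python script; the robot and the scene stay as the last script left them, time stands still between calls to the robot, and variables do not carry over. Pictures are saved under pics/ and viewed, at most 10 in all, crops included, and the job is handed in when it is done.

```bash
mkdir -p pics; cat > h.py <<'E'
import numpy as np, cv2
from workcell import *
def pix2z(cam,uv,z):
    m=camera_model(cam); K=np.array(m["camera_matrix"]); R=np.array(m["rotation"]); c=np.array(m["xyz"])
    d=np.linalg.inv(K)@[uv[0],uv[1],1]; s=d[:2]; u=s.copy()
    for _ in range(30): u=s/(1+m["k1"]*(u@u))
    r=R@[u[0],u[1],1]; return c+r*(z-c[2])/r[2]
def proj(cam,p):
    m=camera_model(cam); K=np.array(m["camera_matrix"]); R=np.array(m["rotation"]); c=np.array(m["xyz"])
    q=R.T@(np.array(p)-c); u=q[:2]/q[2]; u=u*(1+m["k1"]*(u@u)); return (K@[u[0],u[1],1])[:2]
def save(cam,name,box=None,scale=1):
    im=snapshot(cam)
    if box: im=im[box[1]:box[3],box[0]:box[2]]
    im=cv2.resize(im,None,fx=scale,fy=scale,interpolation=cv2.INTER_CUBIC)
    cv2.imwrite("pics/"+name+".png",im[:,:,::-1])
E
python3 - <<'E'
from h import *
for c in("top","side"):
    save(c,c+"0",None,1.5)
    m=camera_model(c);print(c,m)
    for n,z in dict(mill_large=.013,mill_small=.009,collet=.003,bin_mills=0,bin_collets=0,starter=0,dial_axis=.105,dial_grip=.105,oil_bottle=0,oilstone=0,caliper=0,calculator=0).items():
        for r in place_of(c,n)[:2]: print(n,np.round(r["xy"],1),round(r["score"],2),pix2z(c,r["xy"],z).round(3))
print(get_obs())
E
```

```text
top {'camera_matrix': array([[500.1552726 ,   0.        , 254.92993436],
       [  0.        , 500.1552726 , 191.47738641],
       [  0.        ,   0.        ,   1.        ]]), 'k1': 0.0028856317500257763, 'xyz': array([ 0.44498721, -0.04673446,  1.52469705]), 'rotation': array([ 0.7157868 , -0.69724917,  0.02991801, -0.02444913])}Traceback (most recent call last):
  File "<stdin>", line 6, in <module>
  File "h.py", line 7, in pix2z
    r=R@[u[0],u[1],1]; return c+r*(z-c[2])/r[2]
      ~^~~~~~~~~~~~~~
ValueError: matmul: Input operand 1 has a mismatch in its core dimension 0, with gufunc signature (n?,k),(k,m?)->(n?,m?) (size 3 is different from 4)
```

Rotation is a quaternion.

```bash
sed -i 's/R=np.array(m\["rotation"\])/R=Rot.from_quat(m["rotation"]).as_matrix()/; s/^from workcell/from scipy.spatial.transform import Rotation as Rot\nfrom workcell/' h.py
python3 - <<'E'
from h import *
for c in("top","side"):
    save(c,c+"0",None,1.5)
    m=camera_model(c);print(c,m["xyz"])
    for n,z in dict(mill_large=.013,mill_small=.009,collet=.003,bin_mills=0,bin_collets=0,starter=0,dial_axis=.105,dial_grip=.105,oil_bottle=0,oilstone=0,caliper=0,calculator=0).items():
        for r in place_of(c,n)[:2]: print(n,np.round(r["xy"],1),round(r["score"],2),pix2z(c,r["xy"],z).round(3))
print(get_obs())
E
```

```text
top [ 0.44498721 -0.04673446  1.52469705]
mill_large [145.8 230.8] 0.75 [0.434 0.268 0.013]
mill_small [147.  230.7] 0.73 [0.435 0.265 0.009]
mill_small [200.2 224. ] 0.47 [0.459 0.106 0.009]
collet [256.9 225.6] 0.66 [ 0.459 -0.066  0.003]
bin_mills [249.3 162.1] 0.6 [ 0.653 -0.037  0.   ]
bin_mills [351.3 193.3] 0.46 [ 0.565 -0.352  0.   ]
bin_collets [172.7 165.6] 0.76 [0.635 0.197 0.   ]
starter [356.4 197. ] 0.84 [ 0.554 -0.368  0.   ]
dial_axis [359.3 198.6] 0.57 [ 0.542 -0.354  0.105]
dial_grip [349.7 190.7] 0.75 [ 0.564 -0.326  0.105]
oil_bottle [392.7 173.5] 0.55 [ 0.629 -0.479  0.   ]
oilstone [100.3 209.3] 0.73 [0.496 0.412 0.   ]
caliper [334.1 131.3] 0.61 [ 0.756 -0.297  0.   ]
calculator [350.  198.4] 0.72 [ 0.549 -0.348  0.   ]
calculator [411.4 252.6] 0.65 [ 0.389 -0.537  0.   ]
side [-0.14260695 -0.71601241  0.79719437]
mill_large [167.2 188.4] 0.56 [0.436 0.255 0.013]
mill_small [200.6 203.9] 0.52 [0.466 0.102 0.009]
collet [231.4 230.9] 0.54 [ 0.45  -0.07   0.003]
bin_mills [264.  202.6] 0.79 [ 0.636 -0.041  0.   ]
bin_mills [324.8 229.9] 0.52 [ 0.669 -0.279  0.   
[... 642 characters left out ...]
 array([-1.34602948,  0.46753236, -0.01159015,  1.60272408,  0.00597905,
        1.07135563, -0.05630585]), 'dq': array([ 0.00013556,  0.00109024,  0.00149307, -0.00021655,  0.00070697,
        0.00040636,  0.00037561]), 'joint_torque': array([ 3.10950245e-04, -5.20408666e+01, -1.23662862e-02, -2.44045132e+01,
       -5.66694187e-02,  1.15404715e-02,  1.44662710e-05]), 'position': array([0.17201916, 0.62683005, 0.22256135]), 'orientation': array([1.33531331e-01, 9.91044592e-01, 6.51862489e-06, 1.32110176e-05]), 'contact_force': array([-0.49376062, -0.08359844,  0.93938511]), 'wrist_torque': array([ 0.00139513,  0.03509318, -0.04793738]), 'gripper_force': 0.0, 'finger_gap': 1.000937947516384}
```

View pics/top0.png

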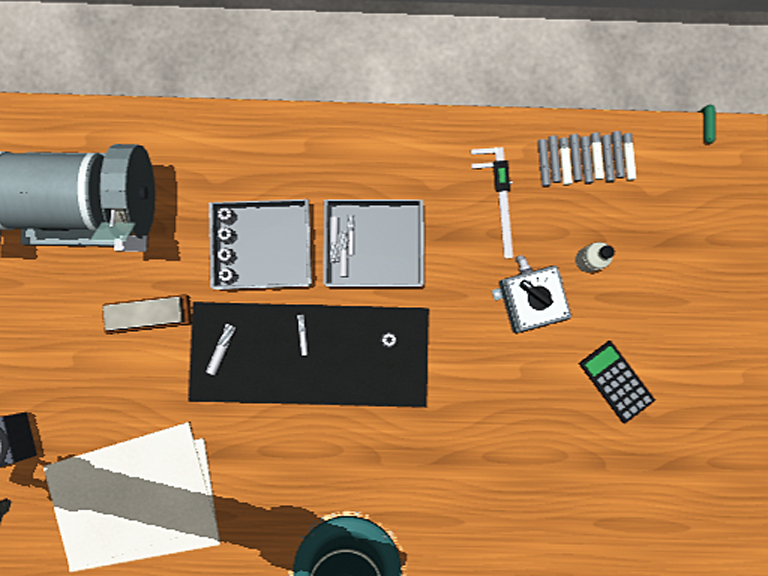

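View pics/side0.png

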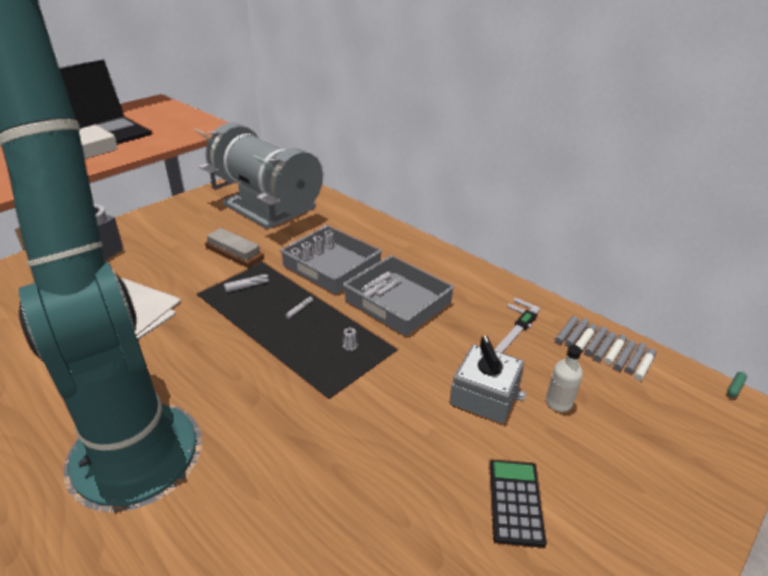

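The top view shows the large mill at about (147,232), the small one at (201,224) and the collet at (259,226), in native pixels. The mill bin is near (249,162), the collet bin near (173,164) and the starter near (357,198). The side view agrees. Next I'll refine these by segmentation.

```bash
python3 - <<'E'
from h import *
im=snapshot("top"); g=cv2.cvtColor(im,cv2.COLOR_RGB2GRAY)
for n,(x0,y0,x1,y1),z in [("large",(132,210,165,255),.016),("small",(190,206,212,242),.011),("collet",(248,216,270,236),.043)]:
    mk=np.zeros_like(g); mk[y0:y1,x0:x1]=(g[y0:y1,x0:x1]>70)*255
    pts=np.argwhere(mk)[:,::-1].astype(float)
    w=np.array([pix2z("top",p,z)[:2] for p in pts]).astype(np.float32)
    r=cv2.minAreaRect(w); box=cv2.boxPoints(r)
    e=np.array([box[1]-box[0],box[2]-box[1]]); l=e[np.argmax(np.linalg.norm(e,axis=1))]
    print(n,len(pts),"mean",w.mean(0).round(4),"rect",np.round(r[0],4),np.round(r[1],4),"yaw",np.degrees(np.arctan2(l[1],l[0])).round(1), "px",pts.mean(0).round(1))
s=1/1.5
for n,q,z in [("binC",[(208,202),(310,198),(314,289),(212,291)],.048),("binM",[(323,199),(424,198),(425,287),(325,289)],.048),("box",[(500,281),(553,265),(571,318),(516,333)],.075),("bar",[(521,282),(551,305)],.1135)]:
    w=np.array([pix2z("top",np.array(p)*s,z)[:2] for p in q]); print(n,w.round(3).tolist(),w.mean(0).round(3))
c=np.hstack([im[180:220,330:385]]) 
a=cv2.resize(im[170:225,325:395],(560,440),interpolation=cv2.INTER_CUBIC)
b=cv2.resize(im[125:275,130:285],(0,0),fx=3.6,fy=3.6,interpolation=cv2.INTER_CUBIC)
cv2.imwrite("pics/a.png",a[:,:,::-1]);cv2.imwrite("pics/b.png",b[:,:,::-1])
E
```

```text
large 235 mean [0.4285 0.2652] rect [0.4287 0.2647] [0.021  0.1043] yaw -20.9 px [146.5 232.8]
small 120 mean [0.4627 0.1024] rect [0.4623 0.1024] [0.0799 0.0132] yaw 7.7 px [201.3 222.8]
collet 58 mean [ 0.457  -0.0705] rect [ 0.4575 -0.0703] [0.0262 0.0262] yaw -54.9 px [258.7 226.1]
binC [[0.719, 0.294], [0.733, 0.092], [0.552, 0.078], [0.543, 0.279]] [0.637 0.186]
binM [[0.732, 0.066], [0.739, -0.135], [0.562, -0.141], [0.552, 0.056]] [ 0.646 -0.038]
box [[0.575, -0.284], [0.609, -0.387], [0.507, -0.423], [0.475, -0.317]] [ 0.541 -0.353]
bar [[0.571, -0.318], [0.529, -0.375]] [ 0.55  -0.347]
```

View pics/a.png

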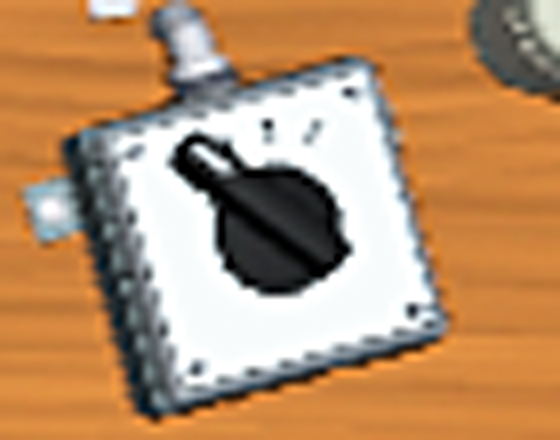

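View pics/b.png

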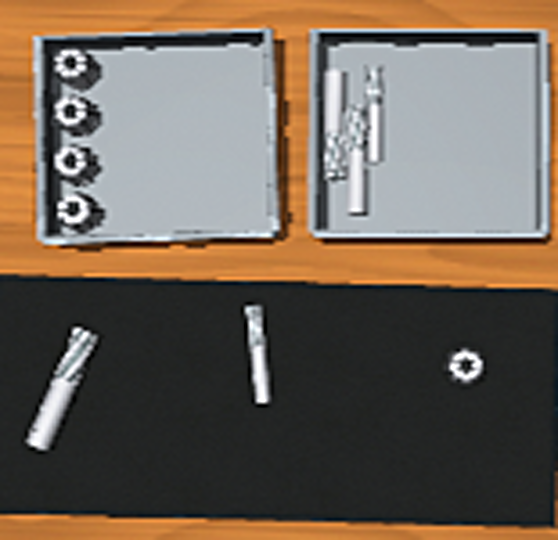

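```bash
cat >> h.py <<'E'
def quat(a):  # tool down, jaws closing along world angle a (deg)
    a=np.radians(a); y=np.array([np.cos(a),np.sin(a),0]); z=np.array([0,0,-1.])
    return Rot.from_matrix(np.column_stack([np.cross(y,z),y,z])).as_quat()
def best(p,a):
    c=[]
    for k in (0,180):
        q=solve_ik(p,quat(a+k))
        if q is not None: c.append((abs(q[6]),np.max(np.abs(q-get_obs()["joint_positions"])),a+k,np.round(q,2)))
    return min(c,key=lambda t:t[0])
def inbin(c,yaw,x,y):
    t=np.radians(yaw); return np.array([c[0]+np.cos(t)*x-np.sin(t)*y,c[1]+np.sin(t)*x+np.cos(t)*y])
BM=((.646,-.038),2.5); BC=((.637,.186),3.5)
def st(m): o=get_obs(); print(m,round(o["clock"],2),o["position"].round(4),"gap mm",round(o["finger_gap"]*92,1),"F",o["contact_force"].round(1),round(o["gripper_force"],1))
def pick(xy,a,z,op,N=40):
    a=best([*xy,.13],a)[2]; gripper_to(op)
    reach([*xy,.13],quat(a)); print(movel([*xy,z],max_speed=.12,f_stop=12)); st("down")
    gripper_to(0,N); st("closed"); movel([*xy,.13],max_speed=.2); st("up")
def place(xy,a,z,op):
    a=best([*xy,.13],a)[2]
    reach([*xy,.13],quat(a)); print(movel([*xy,z+.001],max_speed=.1,f_stop=10)); st("placed")
    gripper_to(op); movel([*xy,.13],max_speed=.25); st("released")
E
python3 - <<'E'
from h import *
for n,p,a in [("L",(.4287,.265,.013),-20.9+90),("S",(.4625,.1024,.013),97.7),("C",(.457,-.0705,.015),90),("pl",(*inbin(*BM,0,-50),.014),92.5),("ps",(*inbin(*BM,0,0),.014),92.5),("pc",(*inbin(*BC,0,-20),.014),93.5)]:
    for zz in (p[2],.13): print(n,np.round(p[:2],3),best([*p[:2],zz],a)[1:])
s=np.array
cv=[pix2z("top",s(p)/8+s([325,170]),.075)[:2] for p in [(110,128),(365,62),(440,325),(180,395)]]
print("cover",np.mean(cv,0),[np.degrees(np.arctan2(*(cv[i]-cv[(i+1)%4])[::-1])).round(1) for i in range(4)])
print("flange",pix2z("top",s((282,228))/8+s([325,170]),.0845))
t=pix2z("top",s((190,155))/8+s([325,170]),.1135)[:2]; b=pix2z("top",s((338,255))/8+s([325,170]),.1135)[:2]
print("bar",t,b,np.linalg.norm(t-b),np.degrees(np.arctan2(*(t-b)[::-1])))
A=s([.542,-.357])
for d in range(55,-31,-17):
    r=np.radians(d); p=[*(A+.032*s([np.cos(r),np.sin(r)])),.098]
    print(d,[None if (q:=solve_ik(p,quat(d+k))) is None else q.round(2) for k in (90,-90)])
E
```

```text
L [0.429 0.265] (np.float64(0.7542261066004703), 69.1, array([-0.71,  0.56,  0.11,  2.09, -0.12,  0.5 ,  0.7 ]))
L [0.429 0.265] (np.float64(0.7240972193284811), 69.1, array([-0.77,  0.35,  0.18,  2.04, -0.09,  0.76,  0.67]))
S [0.462 0.102] (np.float64(1.1925462040871722), 277.7, array([-0.67,  0.56,  0.46,  2.18, -0.51,  0.51, -1.25]))
S [0.462 0.102] (np.float64(1.3008929033763241), 277.7, array([-0.93,  0.37,  0.77,  2.14, -0.37,  0.76, -1.36]))
C [ 0.457 -0.07 ] (np.float64(0.8648899924313478), 270, array([-0.48,  0.61,  0.69,  2.21, -0.74,  0.57, -0.79]))
C [ 0.457 -0.07 ] (np.float64(1.0838587798655144), 270, array([-0.78,  0.46,  1.07,  2.18, -0.56,  0.82, -0.92]))Traceback (most recent call last):
  File "<stdin>", line 3, in <module>
  File "h.py", line 25, in best
    return min(c,key=lambda t:t[0])
ValueError: min() iterable argument is empty
```

```bash
cat >> h.py <<'E'
def via(xy,a):  # neat elbow posture at the target's bearing, jaws already turned
    q1=-np.arctan2(xy[1],xy[0]); q7=-.056+np.radians(a-74.7)+q1+1.346
    q7=(q7+np.pi/2)%np.pi-np.pi/2
    movej([q1,.468,-.012,1.603,.006,1.071,q7])
    return best([*xy,.13],a)[2]
def pick(xy,a,z,op,N=40):
    gripper_to(op); a=via(xy,a)
    reach([*xy,.13],quat(a)); print(movel([*xy,z],max_speed=.12,f_stop=12)); st("down")
    gripper_to(0,N); st("closed"); movel([*xy,.13],max_speed=.2); st("up")
def place(xy,a,z,op):
    a=via(xy,a)
    reach([*xy,.13],quat(a)); print(movel([*xy,z+.001],max_speed=.1,f_stop=10)); st("placed")
    gripper_to(op); movel([*xy,.13],max_speed=.25); st("released")
E
python3 - <<'E'
from h import *
st("t0"); pick((.4287,.265),69.1,.013,.5)
print(get_obs()["joint_positions"].round(2))
save("side","s1"); s=np.array
cv=[pix2z("top",s(p)/8+s([325,170]),.075)[:2] for p in [(110,128),(365,62),(440,325),(180,395)]]
print("cover",np.mean(cv,0),[np.degrees(np.arctan2(*(cv[i]-cv[(i+1)%4])[::-1])).round(1) for i in range(4)])
print("flange",pix2z("top",s((282,228))/8+s([325,170]),.0845))
t=pix2z("top",s((190,155))/8+s([325,170]),.1135)[:2]; b=pix2z("top",s((338,255))/8+s([325,170]),.1135)[:2]
print("bar",t,b,np.linalg.norm(t-b),np.degrees(np.arctan2(*(t-b)[::-1])))
E
```

```text
t0 1.45 [0.172  0.6268 0.2226] gap mm 91.9 F [-0.1 -0.6  0.5] 0.0
False
down 5.94 [0.4293 0.2654 0.0136] gap mm 45.7 F [-0.2  0.3  0.5] 0.0
closed 6.46 [0.4291 0.2654 0.0134] gap mm 19.6 F [0.4 0.1 3.2] 40.0
up 7.19 [0.4279 0.2643 0.129 ] gap mm 19.6 F [ 0.1  0.4 -2.6] 40.0
[-0.59  0.35 -0.04  2.03  0.02  0.76  0.57]
cover [ 0.54473013 -0.36031879] [np.float64(106.0), np.float64(16.4), np.float64(-73.5), np.float64(-164.6)]
flange [ 0.54384401 -0.36124367  0.0845    ]
bar [ 0.56691175 -0.32201134] [ 0.5328066 -0.3748428] 0.06288341927666645 57.1558823952137
```

```bash
python3 - <<'E'
from h import *
place(inbin(*BM,0,-50),92.5,.013,.38)
pick((.4625,.1024),97.7,.013,.5)
save("top","t2",(130,110,300,280),3.4)
E
```

```text
Traceback (most recent call last):
  File "h.py", line 48, in place
    a=via(xy,a)
  File "h.py", line 42, in via
    return best([*xy,.13],a)[2]
           ~~~~^^^^^^^^^^^^^
  File "h.py", line 25, in best
    return min(c,key=lambda t:t[0])
ValueError: min() iterable argument is empty
```

```bash
python3 - <<'E'
from h import *
st("x"); o=get_obs(); print(o["joint_positions"].round(3))
y=Rot.from_quat(o["orientation"]).as_matrix()[:,1]; print("a",np.degrees(np.arctan2(y[1],y[0])),o["orientation"])
p=inbin(*BM,0,-50);print(p)
for a in (87.5,92.5,110,272.5,70,267):
  for z in (.22,.17,.13,.05): print(a,z,solve_ik([*p,z],quat(a)))
E
```

```text
x 10.76 [ 0.0103 -0.6497  0.2221] gap mm 19.2 F [ 0.3  0.3 -1.7] 40.0
[ 1.513  0.468 -0.013  1.603  0.006  1.071 -0.027]
a -87.39985273054666 [ 9.99742500e-01  2.26885374e-02  3.13661819e-04 -2.55087956e-04]
[  2.82696937 -49.99041108]
87.5 0.22 None
87.5 0.17 None
87.5 0.13 None
87.5 0.05 None
92.5 0.22 None
92.5 0.17 None
92.5 0.13 None
92.5 0.05 None
110 0.22 None
110 0.17 None
110 0.13 None
110 0.05 None
272.5 0.22 None
272.5 0.17 None
272.5 0.13 None
272.5 0.05 None
70 0.22 None
70 0.17 None
70 0.13 None
70 0.05 None
267 0.22 None
267 0.17 None
267 0.13 None
267 0.05 None
```

I passed `inbin` millimetres where it expects metres. The arm only swung to the side at a safe height and still holds the mill, so I'll correct the units and continue.

```bash
python3 - <<'E'
from h import *
place(inbin(*BM,0,-.05),92.5,.013,.38)
pick((.4625,.1024),97.7,.013,.5)
save("top","t2",(130,110,300,280),3.4)
E
```

```text
False
placed 17.02 [ 0.6487 -0.0879  0.0147] gap mm 19.4 F [-0.4  0.4 -2.2] 40.0
released 18.06 [ 0.6478 -0.0884  0.1293] gap mm 34.8 F [-0.5 -0.2 -0.8] 0.0
False
down 21.57 [0.4631 0.1025 0.0135] gap mm 45.9 F [ 0.   0.4 -0.4] 0.0
closed 22.19 [0.4626 0.1025 0.0132] gap mm 11.3 F [-0.7  0.9  2.9] 40.0
up 22.93 [0.4618 0.1022 0.1293] gap mm 11.2 F [-0.4  0.1 -1.2] 40.0
```

View pics/t2.png

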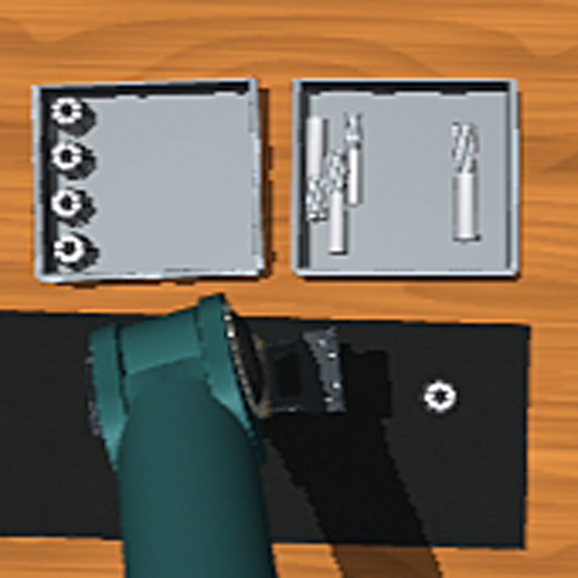

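The large mill now lies in the free part of the mill bin at about (465,180) in the crop. The small mill is in the jaws, since the gap reads about 11 mm. The collet is still at (440,396) in the crop.

```bash
python3 - <<'E'
from h import *
place(inbin(*BM,0,.0),92.5,.013,.38)
pick((.457,-.0705),90,.014,.65)
place(inbin(*BC,0,-.02),93.5,.014,.6)
via((.542,-.357),146)
save("top","t3",(110,110,400,280),2.7)
for n in("dial_axis","dial_grip"):
  for c in("top","side"):
    if c=="side" and n=="dial_axis": snapshot(c)
    r=place_of(c,n); print(n,c,[(pix2z(c,k["xy"],.105)[:2].round(4),round(k["score"],2)) for k in r[:2]])
E
```

```text
False
placed 28.77 [ 0.6465 -0.0379  0.0148] gap mm 11.5 F [ 0.6 -1.1 -1.1] 40.0
released 29.91 [ 0.6456 -0.0385  0.1294] gap mm 35.0 F [-0.   0.2 -0. ] 0.0
False
down 35.58 [ 0.4574 -0.0704  0.0145] gap mm 59.6 F [-0.5 -0.4  0.3] 0.0
closed 36.12 [ 0.4571 -0.0705  0.0142] gap mm 31.4 F [-0.1 -0.3  2.7] 40.0
up 36.85 [ 0.4562 -0.0709  0.129 ] gap mm 31.6 F [-1.2  0.4 -2.6] 40.0
False
placed 40.08 [0.6389 0.1662 0.0158] gap mm 31.2 F [ 0.1  0.1 -1.4] 40.0
released 41.21 [0.6379 0.1659 0.1299] gap mm 55.2 F [-0.3 -0.7  0.1] 0.0
dial_axis top [(array([ 0.5389, -0.3524]), 0.65)]
dial_axis side [(array([ 0.543 , -0.3693]), 0.64), (array([0.5342, 0.0468]), 0.57)]
dial_grip top [(array([ 0.5612, -0.3302]), 0.64)]
dial_grip side [(array([ 0.5647, -0.342 ]), 0.75)]
```

View pics/t3.png

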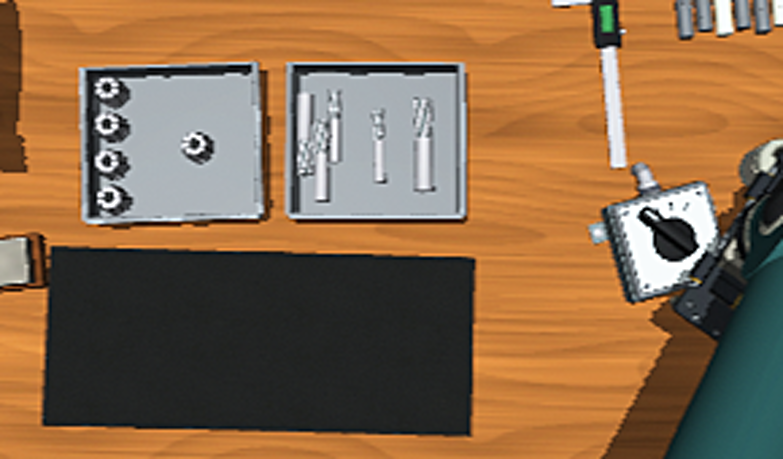

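All three parts are put away: the collet is at (197,146) in the crop, the mills are at (379,145) and (424,145), and the mat is clear. Next is the switch.

```bash
cat >> h.py <<'E'
AX=np.array([.543,-.359]); OFF=53.5
def hp(d,z=.099): r=np.radians(OFF-d); return [*(AX+.032*np.array([np.cos(r),np.sin(r)])),z]
E
python3 - <<'E'
from h import *
ok=[]
for k in (90,-90):
    qs=[solve_ik(hp(d),quat(OFF-d+k)) for d in np.linspace(0,80,9)]
    if all(q is not None for q in qs): ok.append((max(abs(q[6]) for q in qs),k)); print(k,qs[0].round(2),qs[-1].round(2))
k=min(ok)[1]; print("branch",k)
gripper_to(.45)
reach(hp(0,.16),quat(OFF+k)); print(movel(hp(0),max_speed=.08,f_stop=8)); st("down")
gripper_to(0,25); st("closed")
open("k","w").write(str(k))
E
```

```text
90 [ 0.93  0.72 -0.65  1.65  0.51  0.95  2.6 ] [ 0.77  0.69 -0.35  1.58  0.28  0.92  1.43]
-90 [ 0.5   0.61 -0.02  1.68  0.01  0.85 -0.16] [ 0.34  0.66  0.27  1.62 -0.21  0.89 -1.34]
branch -90
False
down 45.28 [ 0.5624 -0.3334  0.0993] gap mm 41.5 F [ 0.4  0.1 -1.1] 0.0
closed 45.81 [ 0.5633 -0.3342  0.0995] gap mm 13.8 F [ 4.3 -3.5 -3.2] 25.0
```

```bash
python3 - <<'E'
from h import *
k=int(open("k").read())
for d in [10,20,30,40,50,60,68,75]:
    movel(hp(d),rot=quat(OFF-d+k),max_speed=.03); st(d)
hold(.3); st("end"); save("top","t4",(310,150,420,235),6)
for n in("dial_axis","dial_grip"):
  for c in("top","side"):
    if c=="side" and n=="dial_axis": snapshot(c)
    print(n,c,[(pix2z(c,r["xy"],.105)[:2].round(4),round(r["score"],2)) for r in place_of(c,n)[:1]])
E
```

```text
10 46.14 [ 0.567  -0.3374  0.0995] gap mm 14.0 F [ 4.  -2.3 -0.1] 25.0
20 46.48 [ 0.5703 -0.3415  0.0995] gap mm 13.7 F [ 3.5 -2.7  1.4] 25.0
30 46.81 [ 0.5727 -0.3457  0.0995] gap mm 13.7 F [ 2.3 -1.3  3.5] 25.0
40 47.14 [ 0.5745 -0.3509  0.0994] gap mm 13.7 F [ 3.5 -0.7  5.4] 25.0
50 47.48 [ 0.5753 -0.3558  0.0994] gap mm 13.7 F [3.4 1.1 5.5] 25.0
60 47.81 [ 0.5752 -0.3608  0.0994] gap mm 14.0 F [3.6 1.9 6.1] 25.0
68 48.11 [ 0.5745 -0.3648  0.0993] gap mm 13.9 F [3.2 1.9 6.1] 25.0
75 48.39 [ 0.5734 -0.3682  0.0993] gap mm 14.1 F [1.9 1.8 6.3] 25.0
end 48.69 [ 0.5734 -0.3682  0.0993] gap mm 14.0 F [3.1 2.  7.3] 25.0
dial_axis top [(array([ 0.5393, -0.3564]), 0.56)]
dial_axis side [(array([ 0.5225, -0.3669]), 0.79)]
dial_grip top [(array([ 0.5731, -0.358 ]), 0.58)]
dial_grip side [(array([ 0.5769, -0.3698]), 0.68)]
```

View pics/t4.png

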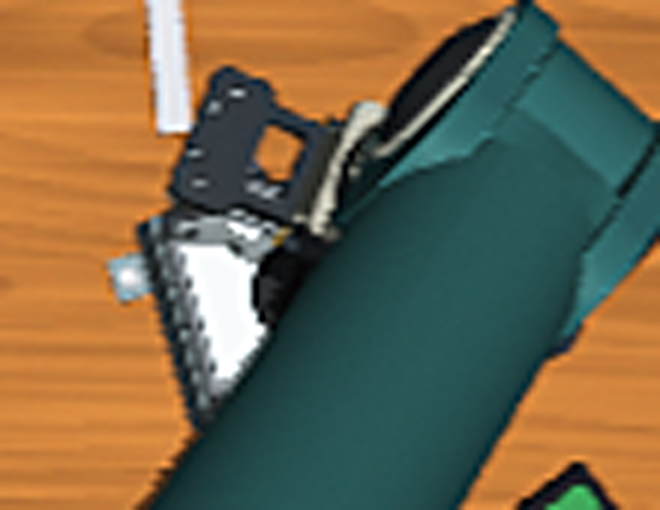

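```bash
python3 - <<'E'
from h import *
k=int(open("k").read())
gripper_to(0,45)
for d in [75,77,79,81,83,85,87,89]:
    movel(hp(d),rot=quat(OFF-d+k),max_speed=.02); hold(.15); o=get_obs(); r=np.radians(OFF-d)
    y=Rot.from_quat(o["orientation"]).as_matrix()[:,1]
    f=o["contact_force"]; tg=f[0]*-np.sin(r)+f[1]*np.cos(r)
    print(d,round(o["clock"],2),"yawbar",round(np.degrees(np.arctan2(y[1],y[0]))-k-360*0,2),"F",f.round(1),"tang",round(tg,1),"M",o["wrist_torque"].round(2),"gap",round(o["finger_gap"]*92,1))
    if tg>20 or abs(o["wrist_torque"][2])>1.2: break
E
```

```text
75 49.61 yawbar -21.09 F [2.4 2.9 6. ] tang 3.6 M [ 1.08 -0.51  0.09] gap 13.6
77 50.01 yawbar -22.93 F [2.9 4.1 7.4] tang 4.9 M [ 1.24 -0.67  0.71] gap 14.1
79 50.41 yawbar -24.84 F [3.4 5.5 7.1] tang 6.4 M [ 1.56 -0.68  0.98] gap 14.5
81 50.81 yawbar -26.77 F [2.8 7.2 7.5] tang 7.7 M [ 1.88 -0.81  1.25] gap 14.5
```

```bash
python3 - <<'E'
from h import *
save("side","s5",(150,150,420,300),2.9)
st("now")
E
```

```text
now 50.86 [ 0.5733 -0.3686  0.0993] gap mm 14.4 F [3.7 7.5 7.7] 48.3
```

View pics/s5.png

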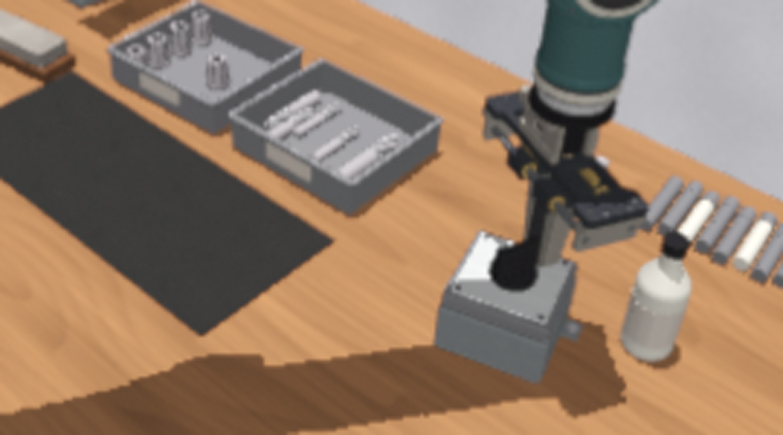

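The side view shows the collet upright at (217,70) and both mills in their bin. The bottle is untouched and the jaws are on the handle at about (540,240). The last 6° of commanded turn moved the tool less than 1 mm while the moment climbed far above the spring's 0.33 N m, so the switch is at its end stop.

```bash
python3 -c "
from workcell import *
print(close_job())"
```

```text
the job is handed in; nothing more can be done
None
```

Job handed in at about 51 s of the 72 s: both end mills are in the mill bin, the collet stands in the collet bin, and the gripper is still holding the starter handle against its end stop at start; no verdict came back on hand-in.

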